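Clamp the glued gateway, then lock the press

ROBOT

A 6-joint arm with a two-finger parallel gripper is mounted at the origin on the work surface. World frame = base frame: x ahead of the robot, y to its left, z up, the work surface at z = 0. Lengths are in mm, angles in rad, forces in N, time in s.
With the tool pointing down it reaches from about 300 to 775 mm from the base axis. Payload 14.6 kg.
Tool frame: the origin (TCP) lies between the finger pads; the fingertips stand 19 mm ahead of it and the grasp point (between the pads) is the TCP (manip.tcp_to_tips is the distance from the TCP to the fingertips, in mm); x points along the fingers, z is the direction in which the jaws open and shut, and the axes are right-handed (so a half turn about x gives the same grasp; the last joint's range is limited). The gripper opens to 94 mm and grips with 3 to 60 N. Pads are 16 mm wide; open, the fingers measure 119 mm over their backs; the gripper's body (75 mm by 177 mm) begins 78 mm behind the grasp point.
Start: joints at [-1.28, 0.3, 1.521, -0, 1.321, -0.067], TCP at [192.611, -515.161, 224.446] pointing down, gripper open.
Joint ranges: [-3.03, 3.03], [-0.79, 2.21], [0.23, 2.52], [-1.04, 4.18], [0, 3.07], [-2.55, 2.55]. Speed limits (rad/s): [2.22, 2.22, 2.57, 3.14, 3.14, 3.14].

INTERFACE

Orientations are given as [roll, pitch, yaw] about the fixed x, y, z axes, in that order (R = Rz(yaw) Ry(pitch) Rx(roll)).
In Python, from cell import manip gives the robot as it stands.
- The arm moves only by the tool jog_arm, never from a script. Its argument "moves" is a list that holds one entry, the list of rows, each a list of 6 numbers: the shift along the world's x, y, z in mm, then the turn, a rotation vector about the world's x, y, z in degrees. In form: [[[dx, dy, dz, wx, wy, wz], ...]]. A call has 1 to 5 rows; each row shifts and turns the pose as measured when the row begins; what a row does not reach is not made up. A row lasts 1/10 s, in which the tool goes at most 50 mm and 8.59 degrees, less where a joint would pass 70% of its speed; a pose out of reach is approached as far as the arm can. A call is refused whole if a number of a shift passes 50 or a number of a turn 8.59, either way. A call with a gripper value outside its range is refused whole. "gripper" is the opening, from -1 (shut) to 1 (fully open), set as the call begins (left out, the last holds). The fingers move at their own pace and stop on an object; "squeeze" is the grip in N (left out, the last holds). Time passes only in rows, so rows that do not move let the fingers close. It gives the time, the measured TCP pose, the force and the opening at its end, in the units of the state.
- manip.read_state(): the state, without advancing time (a new reading comes with each control period).
- manip.camera(name): name is "side" or "top" or "wrist"; returns (picture, depth): 384x512x3 uint8, blue, green, red; 384x512 float32, mm along the optical axis (not along the pixel's ray), 0 where there is no reading.
- manip.camera_params(name): a dict with "fx", "fy", "cx", "cy" (pixels), "dist" ([k1, k2, p1, p2, k3] as OpenCV has them; the pictures are not rectified), "rvec" (rotation vector, rad) and "tvec" (3), from world to camera coordinates, as OpenCV has them. Camera axes: x right, y down, z forward; pixel columns grow to the right and rows downward; lengths in mm; the calibration is good to about 2 mm. A picture is of the moment at which its call begins: read the wrist's pose just before it. camera_params takes no time and is no camera call; for the wrist camera it gives the pose at the moment of the call.
- manip.sign_off(): hands the job in, once; it reports no verdict.
The state is a dict: "clock": time; "joints": joint angles; "qd": joint speeds; "effort": joint torques, N m; "eef_pos": TCP position; "eef_rot": TCP orientation; "wrist_force": force on the tool from outside, world axes, zero at the start; "moment": the same for the moment, N m; "finger_gap": finger opening in mm.
Only numpy, scipy, OpenCV 4.12 (cv2) and the standard library are available. Lean on these libraries where they do the work, as an engineer would, in place of code of your own. Each camera call takes 0.05 s, during which the arm holds its last target. There are 200 camera calls.

TASK

The freshly glued model gateway stands under the gluing press. Turn the inner bar knob clockwise, without turning the ring under it, until the rubber pad presses on the gateway with a light steady push of about 12 N (the gateway cracks under twice that); then turn the outer lock ring clockwise until it is tight at its stop, without disturbing the bar knob, and let go. Leave the gateway and everything else where it is.

Things in the scene. Friction and masses are not known exactly. Their poses are not given: they have to be found in the camera images.
- bar_grip (a point): Inner knob of the press: a black bar grip 40 mm long, 14 mm wide, 20 mm high, on top of an upright 16 mm steel shaft through the middle of the lock ring. The point is on the turning axis, half-way up the bar; its x axis lies along the bar's length, z up. Grip it across the 14 mm width. There is an 8.5 mm gap between the underside of the bar and the top of the ring
- bar_knob (a joint): angle of the bar knob, rad, growing clockwise seen from above; runs 0 to 2.2, starts between 0.35 and 0.7. Each rad lowers the pad 12 mm. Pad first touches between 0.95 and 1.7. Friction drag 0.32 N m; it stays where left (after a stop less is felt: compare equal small steps). Each newton of push adds 0.012 N m: 12 N feels like 0.14 N m more than turning freely
- ring_grip (a point): Outer knob: knurled steel lock ring, 58 mm diameter, 18 mm high, round the bar knob's shaft, under the bar. The point is on the same turning axis, half-way up the ring; the bar knob's grip point is 27.5 mm above it, the bar's top 37.5 mm above it. A steel flange plate 64 mm across lies 1 mm under the ring
- lock_ring (a joint): angle of the lock ring, rad, growing clockwise seen from above; starts between 0.1 and 0.5, hard stop (tight) at 1.4; drag about 0.15 N m
- ring_mark (a point): black index line on the ring's top, 25 mm from its axis
- pad: domed rubber pad, 16 mm diameter, round below, at the lower end of the spindle under the press's beam, on the knobs' axis; origin at its lowest point. It springs up into the spindle at 10 N/mm (up to 8 mm), so after first contact each further 0.1 rad of the bar knob adds 9 to 12 N of push
- gateway: plaster model gateway, 108 mm long, 28 mm deep, about 0.35 kg, loose on the press's base board: two white columns 80 mm apart carry a lintel and a broken course of five bricks (18 mm each) of unequal height, tops 80 to 89 mm above its foot; which one the pad meets, and how high, differs from start to start. Origin at the middle of its foot, y along its length, z up
- press: the gluing press, fixed: a plywood base board 200 x 300 x 18 mm, two posts 250 mm apart along its y and an aluminium beam 54 mm wide across them, its top 164 mm above the table. The knobs' axis is upright above the middle of the base; origin on the table under that axis. In height above the table the ring's middle is at 176.5 mm and the bar's at 204 mm
- column_center (a point): spare white plaster column, 24 x 24 x 58 mm, standing on the base board; centre. To be left alone
- bricks_center (a point): little stack of model bricks, 40 x 17 x 30 mm, on the base board; centre. To be left alone
- glue_center (a point): white glue bottle, 48 mm diameter, 120 mm high; centre. To be left alone
- jar_center (a point): amber glass jar, 72 mm diameter, 90 mm high; centre. To be left alone
Not all that is in view belongs to the job. There is more than one size of the gateway; the one meant has the size given above.

How it is judged (in metres and radians):
On the way, in this order (a step that is already met when the one before it is completed fails the run):
1. the pad presses on the gateway with 5 to 22 N while the lock ring is still where it was (its mark within 5 mm) (contact force between pad and gateway between 5 and 22 N and distance of ring_mark from where it was at the start of the episode below 0.005 m), for 0.3 s.
2. the lock ring is tight (joint above 1.3 rad) with the pad still pressing 5 to 22 N (value of joint lock_ring above 1.3 rad and contact force between pad and gateway between 5 and 22 N), for 0.2 s.
At the end, for the whole second after the job is handed in: The lock ring is within 0.1 rad of its stop at 1.4 rad, the pad presses on the upright, resting gateway with 5 to 22 N, and both knobs are released (all of step 2 and angle between gateway's own z axis and vertical below 0.05 rad and linear speed of gateway below 0.01 m/s); the robot touches nothing.
It fails at once if the pad pressed on the gateway with more than 25 N (contact force between pad and gateway above 25 N).
It fails at once if the lock ring turned (its mark more than 5 mm) while the pad was not pressing the gateway (distance of ring_mark from where it was at the start of the episode above 0.005 m and contact force between pad and gateway below 2 N).
It fails at once if the gateway was shifted more than 15 mm (distance of gateway from where it was at the start of the episode above 0.015 m).
It fails at once if the robot touched the gateway (contact force between the arm and gateway above 1 N).
It fails at once if a bystander was moved more than 30 mm (distance of any of column_center, bricks_center, glue_center, jar_center from where it was at the start of the episode above 0.03 m).
It also fails if it takes over 64 s, if anything falls off the work surface, if the arm or the gripper's body presses on something with over 40 N, if the wrist force passes 120 N, or if a joint passes its speed limit or range.

## Working session

There is one attempt and no reset: what is moved stays moved. The work goes in short steps, Python scripts to look and compute and a tool call to move; the robot and the scene stay as the last step left them, time stands still between calls to the robot, and variables do not carry over. Pictures are saved under pics/ and viewed, about 8 in all and at most 12, crops included, and the job is handed in when it is done.

Besides the shell and the picture viewer there is one more tool, called as name(argument=value, ...) on one line, values as JSON. jog_arm: Moves the arm, as the interface text tells. Its arguments: {"type":"object","properties":{"moves":{"type":"array","items":{"type":"array","items":{"type":"array","items":{"type":"number"}}}},"gripper":{"type":"number"},"squeeze":{"type":"number"}},"required":["moves"]}

```bash
ls; mkdir -p pics; python3 - <<'E'
from cell import manip
import cv2,numpy as np
a,_=manip.camera("top");b,_=manip.camera("side")
np.savez('d0.npz',a=a,da=_ if 0 else 0)
cv2.imwrite('pics/top0.png',a);cv2.imwrite('pics/side0.png',b)
s=manip.read_state();print(s)
for n in("top","side","wrist"):print(manip.camera_params(n))
E
```

```text
pics
{'clock': 0.1, 'joints': array([-1.27961573e+00,  3.00413779e-01,  1.52150834e+00, -2.40423795e-05,
        1.32074899e+00, -6.66334508e-02]), 'qd': array([-0.00138604, -0.0020966 , -0.00139066, -0.00142716,  0.0016039 ,
       -0.00245622]), 'effort': array([-5.67161969e-04, -5.32639074e+01, -3.53286195e+01,  7.08807749e-02,
        2.34064437e-02, -5.41888471e-05]), 'eef_pos': array([ 192.53499151, -514.95924214,  223.94854618]), 'eef_rot': array([3.09654995, 1.56971762, 1.88357363]), 'wrist_force': array([-0.16729482, -0.06504185, -0.63705903]), 'moment': array([ 0.01031213, -0.02502731,  0.09946935]), 'finger_gap': 93.84099389186738}
{'fx': 415.02046106437854, 'fy': 415.02046106437854, 'cx': 260.9238860453426, 'cy': 193.827193110439, 'dist': array([-0.14028834,  0.        ,  0.        ,  0.        ,  0.        ]), 'rvec': array([ 2.08995934, -2.14115348,  0.16533846]), 'tvec': array([  24.95489239,  551.09581529, 1408.08448969])}
{'fx': 414.70994445357456, 'fy': 414.70994445357456, 'cx': 254.9715573777464, 'cy': 192.48871631946838, 'dist': array([-0.13328015,  0.        ,  0.        ,  0.        ,  0.        ]), 'rvec': array([ 1.00050084, -2.48343888,  1.03094624]), 'tvec': array([ 380.36966165,  367.84355935, 1018.95520551])}
{'fx': 285.20561294326916, 'fy': 285.20561294326916, 'cx': 257.5116414897995, 'cy': 193.34023918801185, 'dist': array([-0.07356968,  0.        ,  0.        ,  0.        ,  0.        ]), 'rvec': array([-2.37464223,  1.64737617,  0.24486267]), 'tvec': array([-549.30655675,  -29.99958599,  391.8587943 ])}
```

View pics/top0.png

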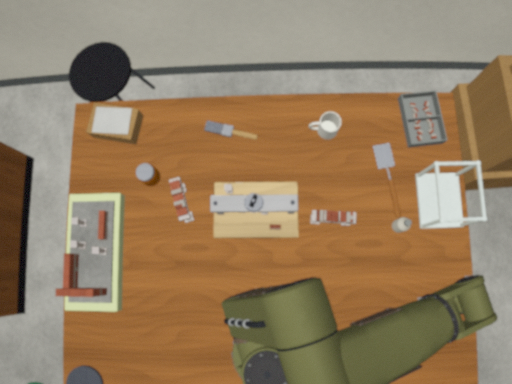

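View pics/side0.png

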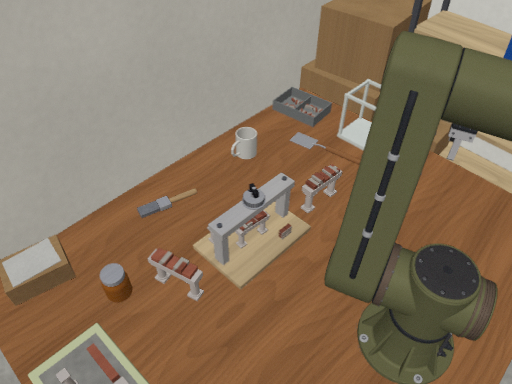

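The top view shows the press with its ring at about (254,202) and the black bar on it. The beam runs along the image's columns from 210 to 298. In the side view the knob is at (254,195). The gateway stands under the beam, with decoy gateways outside it.

```bash
cat > h.py <<'E'
from cell import manip
import cv2,numpy as np
def ray(p,uv,z):
    K=np.array([[p['fx'],0,p['cx']],[0,p['fy'],p['cy']],[0,0,1]])
    n=cv2.undistortPoints(np.array(uv,float).reshape(-1,1,2),K,np.array(p['dist'])).reshape(-1,2)
    R=cv2.Rodrigues(p['rvec'])[0];c=-R.T@p['tvec']
    d=np.c_[n,np.ones(len(n))]@R
    return c+d*((z-c[2])/d[:,2])[:,None]
E
python3 - <<'E'
from h import *
p=manip.camera_params('top');a=cv2.imread('pics/top0.png')
print('ring',ray(p,[[254,202]],185.5),'beam ends',ray(p,[[210,204],[298,202]],164))
g=cv2.cvtColor(a,cv2.COLOR_BGR2GRAY)[185:220,236:272]
m=(g<70).astype(np.uint8);ys,xs=np.nonzero(m);print(len(xs))
print(ray(p,np.c_[xs+236,ys+185],214).mean(0)); P=ray(p,np.c_[xs+236,ys+185],214)
print(np.round(P[:,:2]).tolist())
print(ray(p,[[213,182],[299,180],[300,237],[214,239]],18).round())
cv2.imwrite('pics/c.png',cv2.resize(a[150:260,190:320],None,fx=5,fy=5,interpolation=cv2.INTER_CUBIC))
E
```

```text
ring [[501.02998943  31.08061356 185.5       ]] beam ends [[ 501.64206455  174.65346862  164.        ]
 [ 500.80541519 -109.73717873  164.        ]]
10
[499.65153714  33.91123646 214.        ]
[[515.0, 30.0], [515.0, 26.0], [512.0, 30.0], [512.0, 27.0], [493.0, 39.0], [493.0, 36.0], [490.0, 39.0], [490.0, 36.0], [487.0, 39.0], [487.0, 36.0]]
[[ 606.  185.   18.]
 [ 604. -126.   18.]
 [ 399. -122.   18.]
 [ 399.  182.   18.]]
```

View pics/c.png

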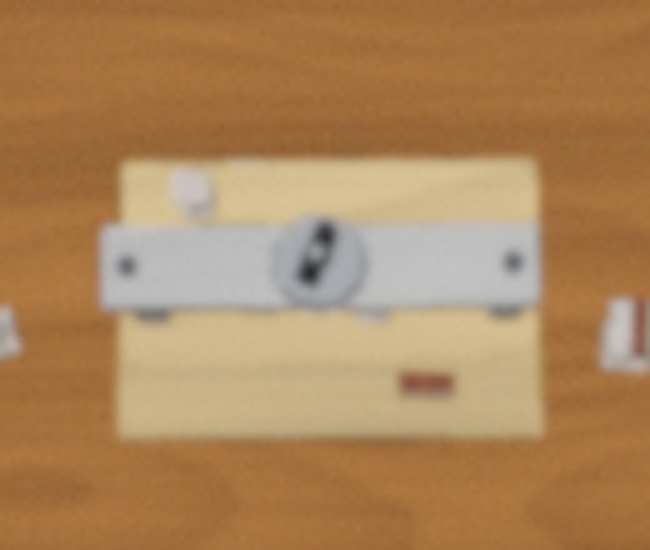

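```bash
python3 - <<'E'
from h import *
from scipy.spatial.transform import Rotation as R
s=manip.read_state();M=R.from_euler('xyz',s['eef_rot']).as_matrix();print(M.round(3));print('jaw yaw',np.degrees(np.arctan2(M[1,2],M[0,2])),s['eef_pos'])
p=manip.camera_params('wrist');Rw=cv2.Rodrigues(p['rvec'])[0];print('wristcam',(-Rw.T@p['tvec']).round(),Rw.round(2))
E
```

```text
[[-0.     0.937  0.35 ]
 [ 0.001  0.35  -0.937]
 [-1.     0.    -0.001]]
jaw yaw -69.49842220243444 [ 192.53499151 -514.95924214  223.94854618]
wristcam [ 272. -485.  383.] [[ 0.35 -0.94 -0.  ]
 [-0.9  -0.34  0.29]
 [-0.27 -0.1  -0.96]]
```

jog_arm(moves=[[[15, 25, 40, 0, 0, 0], [20, 40, 20, 0, 0, 0], [22, 40, 15, 0, 0, 0], [22, 40, 10, 0, 0, 0], [24, 42, 0, 0, 0, 0]]], gripper=1)

```text
clock: 0.6
eef_pos: [295.0, -323.8, 308.4]
eef_rot: [3.047, 1.564, 1.827]
wrist_force: [0.8, -0.4, -0.2]
finger_gap: 94.1
```

jog_arm(moves=[[[26, 44, 8, 0, 0, 8.5], [26, 44, 8, 0, 0, 8.5], [26, 44, 0, 0, 0, 8.5], [26, 44, 0, 0, 0, 8.5], [22, 40, 0, 0, 0, 8.5]]])

```text
clock: 1.1
eef_pos: [417.0, -109.0, 324.1]
eef_rot: [3.003, 1.564, 2.535]
wrist_force: [0.9, -2.2, -0.1]
finger_gap: 94.3
```

jog_arm(moves=[[[20, 40, 0, 0, 0, 8.5], [15, 30, 0, 0, 0, 8.5], [10, 20, 0, 0, 0, 8.5], [5, 10, 0, 0, 0, 8.5], [0, 0, 0, 0, 0, 8.5]]])

```text
clock: 1.6
eef_pos: [469.3, 1.1, 322.7]
eef_rot: [2.923, 1.562, -3.076]
wrist_force: [0.1, -0.6, -0.5]
finger_gap: 93.9
```

jog_arm(moves=[[[0, 0, 0, 0, 0, 8.5], [0, 0, 0, 0, 0, 8.5], [0, 0, 0, 0, 0, 8.5], [0, 0, 0, 0, 0, 8.5], [0, 0, 0, 0, 0, 8.5]]])

```text
clock: 2.1
eef_pos: [469.0, 2.1, 321.0]
eef_rot: [2.764, 1.559, -2.486]
wrist_force: [-0.6, 0.3, 0.2]
finger_gap: 94.2
```

```bash
cat >> h.py <<'E'
from scipy.spatial.transform import Rotation as Ro
def st():
    s=manip.read_state();M=Ro.from_euler('xyz',s['eef_rot']).as_matrix()
    print('t',round(s['clock'],2),'pos',s['eef_pos'].round(1),'jaw',np.degrees(np.arctan2(M[1,2],M[0,2])).round(2),'x',M[:,0].round(3),'F',s['wrist_force'].round(2),'M',s['moment'].round(3),'gap',s['finger_gap'].round(1),'q6',s['joints'][5].round(3));return s
E
python3 - <<'E'
from h import *
st();p=manip.camera_params('wrist');a,_=manip.camera('wrist');cv2.imwrite('pics/w1.png',a);np.save('p1.npy',p)
E
```

```text
Traceback (most recent call last):
  File "h.py", line 12, in st
    print('t',round(s['clock'],2),'pos',s['eef_pos'].round(1),'jaw',np.degrees(np.arctan2(M[1,2],M[0,2])).round(2),'x',M[:,0].round(3),'F',s['wrist_force'].round(2),'M',s['moment'].round(3),'gap',s['finger_gap'].round(1),'q6',s['joints'][5].round(3));return s
                                                                                                                                                                                                    ^^^^^^^^^^^^^^^^^^^^^
AttributeError: 'float' object has no attribute 'round'
```

```bash
sed -i "s/s\['finger_gap'\].round(1)/round(s['finger_gap'],1)/" h.py
python3 - <<'E'
from h import *
st();p=manip.camera_params('wrist');a,_=manip.camera('wrist');cv2.imwrite('pics/w1.png',a);np.save('p1.npy',p)
E
```

```text
t 2.1 pos [469.    2.1 321. ] jaw 59.16 x [-0.01  -0.007 -1.   ] F [-0.57  0.28  0.17] M [ 0.044 -0.164 -0.01 ] gap 94.2 q6 -1.101
```

View pics/w1.png

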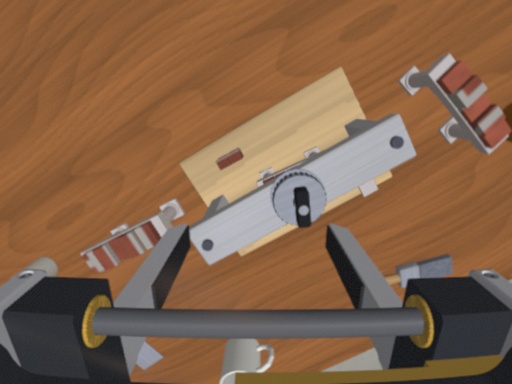

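The wrist view shows the bar from (301,188) to (304,226), the ring centred near (299,197), and the bar almost in line with the finger direction. I'll measure it by mask.

```bash
python3 - <<'E'
from h import *
p=np.load('p1.npy',allow_pickle=True).item();a=cv2.imread('pics/w1.png')
v=a.max(2)
m=np.zeros_like(v);m[180:235,285:322]=(v[180:235,285:322]<60)*1
n,l,s,c=cv2.connectedComponentsWithStats(m);i=1+s[1:,4].argmax();print(s[i])
cs,_=cv2.findContours((l==i).astype(np.uint8),cv2.RETR_EXTERNAL,cv2.CHAIN_APPROX_NONE)
P=ray(p,cs[0].reshape(-1,2),214)[:,:2].astype(np.float32);print('minrect',cv2.minAreaRect(P))
b=cv2.boxPoints(cv2.minAreaRect(P));print(b)
# white dot on bar top; ring circle
w=((v>110)&(np.hypot(*np.meshgrid(np.arange(512)-304,np.arange(384)-211))<7)).astype(np.uint8)
M=cv2.moments(w);print('dot',M['m00'],ray(p,[[M['m10']/M['m00'],M['m01']/M['m00']]],214))
e=cv2.HoughCircles(cv2.cvtColor(a,cv2.COLOR_BGR2GRAY)[150:250,250:350],cv2.HOUGH_GRADIENT,1,50,param1=100,param2=15,minRadius=20,maxRadius=35)
print(e); 
if e is not None: print(ray(p,[[e[0,0,0]+250,e[0,0,1]+150]],185.5),ray(p,[[e[0,0,0]+250+e[0,0,2],e[0,0,1]+150]],185.5))
print('bolts',ray(p,[[397,142],[208,244]],165), ray(p,[[397,142],[208,244]],165).mean(0))
E
```

```text
[294 187  17  40 397]
minrect ((498.8401794433594, 34.17633056640625), (13.729763984680176, 41.276859283447266), 68.81256103515625)
[[477.11572   35.23464 ]
 [515.6024    20.316349]
 [520.56464   33.118023]
 [482.07794   48.036312]]
dot 85.0 [[502.44870316  34.60517638 214.        ]]
[[[49.5 50.5 25.4]]]
[[501.46937686  34.23669253 185.5       ]] [[515.62265484  58.10677985 185.5       ]]
bolts [[504.23540512 159.77760931 165.        ]
 [501.06811692 -89.88183074 165.        ]] [502.65176102  34.94788928 165.        ]
```

jog_arm(moves=[[[16, 16, -20, 0.4, -0.5, 5], [16, 16, -30, 0, 0, 5], [0, 0, -30, 0, 0, 0], [0, 0, 0, 0, 0, 0]]])

```text
clock: 2.55
eef_pos: [501.7, 35.1, 238.7]
eef_rot: [-1.592, 1.57, -0.379]
wrist_force: [-0.1, -0.0, -0.4]
finger_gap: 94.0
```

```bash
python3 - <<'E'
from h import *
st();p=manip.camera_params('wrist');a,_=manip.camera('wrist');cv2.imwrite('pics/w2.png',a);np.save('p2.npy',p)
E
```

```text
t 2.55 pos [501.7  35.1 238.7] jaw 69.48 x [ 0.001 -0.    -1.   ] F [-0.09 -0.04 -0.37] M [ 0.028 -0.078 -0.012] gap 94.0 q6 -1.215
```

View pics/w2.png

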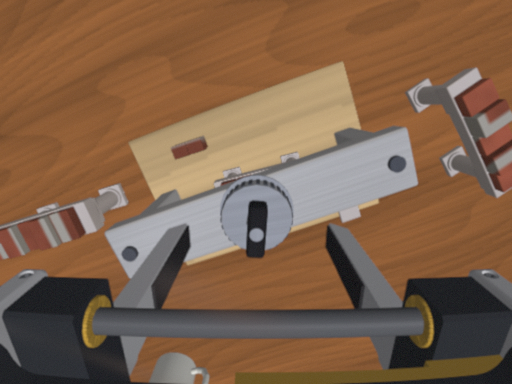

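The bar is centred between the fingers (column about 257, ring centre near (257,213)) and upright in the image, so the alignment is good.

```bash
python3 - <<'E'
from h import *
p=np.load('p2.npy',allow_pickle=True).item();a=cv2.imread('pics/w2.png')
v=a.max(2);m=np.zeros_like(v);m[195:265,240:275]=(v[195:265,240:275]<60)
n,l,s,c=cv2.connectedComponentsWithStats(m);i=1+s[1:,4].argmax()
cs,_=cv2.findContours((l==i).astype(np.uint8),cv2.RETR_EXTERNAL,cv2.CHAIN_APPROX_NONE)
print(cv2.minAreaRect(ray(p,cs[0].reshape(-1,2),214)[:,:2].astype(np.float32)))
e=cv2.HoughCircles(cv2.cvtColor(a,cv2.COLOR_BGR2GRAY)[160:270,200:320],cv2.HOUGH_GRADIENT,1,50,param1=100,param2=15,minRadius=25,maxRadius=45)[0,0]
print(e,ray(p,[[e[0]+200,e[1]+160],[e[0]+200+e[2],e[1]+160]],185.5))
print('bolts',ray(p,[[397,163],[130,254]],165).mean(0))
E
```

```text
((498.80865478515625, 35.37096405029297), (12.530425071716309, 42.360538482666016), 65.73770904541016)
[56.5 59.5 35.2] [[502.55255137  34.11726997 185.5       ]
 [512.4768429   60.56637387 185.5       ]]
bolts [503.06212806  34.0909688  165.        ]
```

jog_arm(moves=[[[0, -0.5, -15, 0, 0, 0], [0, 0, -14.5, 0, 0, 0], [0, 0, 0, 0, 0, 0]]])

```text
clock: 2.9
eef_pos: [503.8, 34.0, 216.2]
eef_rot: [-1.245, 1.561, -0.039]
wrist_force: [0.4, -0.4, 1.1]
finger_gap: 94.3
```

jog_arm(moves=[[[-1.3, 0, -7, 0, 0, 0], [0, 0, 0, 0, 0, 0]]])

```text
clock: 3.1
eef_pos: [503.2, 33.7, 211.8]
eef_rot: [-1.234, 1.557, -0.03]
wrist_force: [-0.8, 0.5, 0.3]
finger_gap: 93.9
```

```bash
python3 -c "
from h import *
st()"
```

```text
t 3.1 pos [503.2  33.7 211.8] jaw 68.98 x [ 0.014 -0.    -1.   ] F [-0.81  0.52  0.31] M [ 0.051 -0.14   0.012] gap 93.9 q6 -1.209
```

jog_arm(moves=[[[-0.9, 0.4, -3.5, 0, 0.8, 0], [0, 0, 0, 0, 0, 0]]])

```text
clock: 3.3
eef_pos: [502.6, 34.0, 209.7]
eef_rot: [-1.825, 1.57, -0.622]
wrist_force: [0.2, -0.8, 0.3]
finger_gap: 94.0
```

jog_arm(moves=[[[0, 0, 0, 0, 0, 0], [0, 0, 0, 0, 0, 0], [0, 0, 0, 0, 0, 0], [0, 0, 0, 0, 0, 0], [0, 0, 0, 0, 0, 0]]], gripper=-0.6, squeeze=20)

```text
clock: 3.8
eef_pos: [502.9, 34.0, 210.3]
eef_rot: [-1.545, 1.57, -0.342]
wrist_force: [0.2, 1.0, -0.5]
finger_gap: 57.4
```

```bash
python3 -c "
from h import *
st()"
```

```text
t 3.8 pos [502.9  34.  210.3] jaw 68.92 x [ 0.001 -0.    -1.   ] F [ 0.17  1.   -0.51] M [ 0.05  -0.157 -0.021] gap 57.4 q6 -1.208
```

Closing at about 73 mm/s, so I'll continue shutting onto the bar.

jog_arm(moves=[[[0, 0, 0, 0, 0, 0], [0, 0, 0, 0, 0, 0], [0, 0, 0, 0, 0, 0], [0, 0, 0, 0, 0, 0], [0, 0, 0, 0, 0, 0]]], gripper=-1, squeeze=20)

```text
clock: 4.3
eef_pos: [502.9, 34.0, 210.3]
eef_rot: [-1.566, 1.57, -0.363]
wrist_force: [0.2, 0.2, 0.4]
finger_gap: 17.3
```

jog_arm(moves=[[[0, 0, 0, 0, 0, 0], [0, 0, 0, 0, 0, 0], [0, 0, 0, 0, 0, 0], [0, 0, 0, 0, 0, 0]]])

```text
clock: 4.7
eef_pos: [502.7, 33.6, 210.3]
eef_rot: [-2.256, 1.569, -1.053]
wrist_force: [-0.6, -1.4, 0.3]
finger_gap: 15.1
```

```bash
python3 -c "
from h import *
st()"
```

```text
t 4.7 pos [502.7  33.6 210.3] jaw 68.91 x [ 0.001 -0.001 -1.   ] F [-0.56 -1.4   0.27] M [-0.203 -0.021 -0.004] gap 15.1 q6 -1.208
```

```bash
cat > r.py <<'E'
from h import *
s=manip.read_state();M=Ro.from_euler('xyz',s['eef_rot']).as_matrix()
print(round(s['clock'],2),s['eef_pos'].round(1),'jaw',np.degrees(np.arctan2(M[1,2],M[0,2])).round(2),'F',s['wrist_force'].round(1),'M',s['moment'].round(3),'e',s['effort'][[0,5]].round(3),'gap',round(s['finger_gap'],1))
E
python3 r.py
```

```text
4.7 [502.7  33.6 210.3] jaw 68.91 F [-0.6 -1.4  0.3] M [-0.203 -0.021 -0.004] e [0.599 0.006] gap 15.1
```

jog_arm(moves=[[[0, 0, 0, 0, 0, 0], [0, 0, 0, 0, 0, 0], [0, 0, 0, 0, 0, -1.5], [0, 0, 0, 0, 0, -1.5], [0, 0, 0, 0, 0, -1.5]]], squeeze=60)

```text
clock: 5.2
eef_pos: [502.7, 33.7, 210.3]
eef_rot: [-2.272, 1.569, -1.153]
wrist_force: [-1.1, -1.3, 0.7]
finger_gap: 14.0
```

```bash
python3 r.py
```

```text
5.2 [502.7  33.7 210.3] jaw 64.11 F [-1.1 -1.3  0.7] M [-0.242 -0.017  0.319] e [ 0.35  -0.319] gap 14.0
```

jog_arm(moves=[[[0, 0, 0, 0, 0, -1.5], [0, 0, 0, 0, 0, -1.5], [0, 0, 0, 0, 0, -1.5]]])

```text
clock: 5.5
eef_pos: [502.7, 33.6, 210.3]
eef_rot: [-2.311, 1.569, -1.278]
wrist_force: [-0.8, -1.0, 0.2]
finger_gap: 14.2
```

```bash
python3 r.py
```

```text
5.5 [502.7  33.6 210.3] jaw 59.2 F [-0.8 -1.   0.2] M [-0.235 -0.054  0.296] e [ 0.378 -0.287] gap 14.2
```

jog_arm(moves=[[[0, 0, 0, 0, 0, -1], [0, 0, 0, 0, 0, -1]]])

```text
clock: 5.7
eef_pos: [502.7, 33.7, 210.3]
eef_rot: [-2.315, 1.569, -1.32]
wrist_force: [-0.9, -0.9, 1.1]
finger_gap: 14.4
```

```bash
python3 r.py
```

```text
5.7 [502.7  33.7 210.3] jaw 56.99 F [-0.9 -0.9  1.1] M [-0.276  0.03   0.306] e [ 0.374 -0.061] gap 14.4
```

jog_arm(moves=[[[0, 0, 0, 0, 0, -1], [0, 0, 0, 0, 0, -1]]])

```text
clock: 5.9
eef_pos: [502.7, 33.7, 210.3]
eef_rot: [-2.313, 1.569, -1.356]
wrist_force: [-0.3, -1.2, 0.9]
finger_gap: 14.1
```

```bash
python3 r.py
```

```text
5.9 [502.7  33.7 210.3] jaw 54.82 F [-0.3 -1.2  0.9] M [-0.231 -0.033  0.314] e [ 0.373 -0.086] gap 14.1
```

jog_arm(moves=[[[0, 0, 0, 0, 0, -1], [0, 0, 0, 0, 0, -1]]])

```text
clock: 6.1
eef_pos: [502.7, 33.7, 210.3]
eef_rot: [-2.283, 1.569, -1.364]
wrist_force: [-1.3, -1.1, 0.4]
finger_gap: 13.9
```

```bash
python3 r.py
```

```text
6.1 [502.7  33.7 210.3] jaw 52.64 F [-1.3 -1.1  0.4] M [-0.258 -0.058  0.298] e [ 0.378 -0.089] gap 13.9
```

jog_arm(moves=[[[0, 0, 0, 0, 0, -1], [0, 0, 0, 0, 0, -1]]])

```text
clock: 6.3
eef_pos: [502.7, 33.7, 210.3]
eef_rot: [-2.306, 1.569, -1.425]
wrist_force: [-1.8, -1.9, -0.1]
finger_gap: 14.3
```

```bash
python3 r.py
```

```text
6.3 [502.7  33.7 210.3] jaw 50.46 F [-1.8 -1.9 -0.1] M [-0.252 -0.049  0.247] e [ 0.382 -0.089] gap 14.3
```

jog_arm(moves=[[[0, 0, 0, 0, 0, -1], [0, 0, 0, 0, 0, -1]]])

```text
clock: 6.5
eef_pos: [502.7, 33.6, 210.3]
eef_rot: [-2.299, 1.569, -1.456]
wrist_force: [-0.7, -1.2, -0.2]
finger_gap: 14.2
```

```bash
python3 r.py
```

```text
6.5 [502.7  33.6 210.3] jaw 48.27 F [-0.7 -1.2 -0.2] M [-0.276 -0.057  0.341] e [ 0.387 -0.089] gap 14.2
```

jog_arm(moves=[[[0, 0, 0, 0, 0, -1], [0, 0, 0, 0, 0, -1]]])

```text
clock: 6.7
eef_pos: [502.7, 33.6, 210.3]
eef_rot: [-2.315, 1.569, -1.511]
wrist_force: [-0.2, -2.0, -0.6]
finger_gap: 13.8
```

```bash
python3 r.py
```

```text
6.7 [502.7  33.6 210.3] jaw 46.09 F [-0.2 -2.  -0.6] M [-0.26  -0.013  0.326] e [ 0.392 -0.089] gap 13.8
```

jog_arm(moves=[[[0, 0, 0, 0, 0, -1], [0, 0, 0, 0, 0, -1]]])

```text
clock: 6.9
eef_pos: [502.7, 33.6, 210.3]
eef_rot: [-2.31, 1.569, -1.543]
wrist_force: [-0.7, -1.5, -0.1]
finger_gap: 14.2
```

```bash
python3 r.py
```

```text
6.9 [502.7  33.6 210.3] jaw 43.91 F [-0.7 -1.5 -0.1] M [-0.235 -0.005  0.363] e [ 0.394 -0.089] gap 14.2
```

jog_arm(moves=[[[0, 0, 0, 0, 0, -1], [0, 0, 0, 0, 0, -1]]])

```text
clock: 7.1
eef_pos: [502.7, 33.6, 210.3]
eef_rot: [-2.33, 1.569, -1.602]
wrist_force: [-1.0, -1.6, -0.4]
finger_gap: 14.4
```

```bash
python3 r.py
```

```text
7.1 [502.7  33.6 210.3] jaw 41.73 F [-1.  -1.6 -0.4] M [-0.222 -0.005  0.303] e [ 0.399 -0.089] gap 14.4
```

jog_arm(moves=[[[0, 0, 0, 0, 0, -1], [0, 0, 0, 0, 0, -1]]])

```text
clock: 7.3
eef_pos: [502.7, 33.6, 210.3]
eef_rot: [-2.281, 1.569, -1.59]
wrist_force: [-1.3, -1.3, 0.2]
finger_gap: 14.0
```

```bash
python3 r.py
```

```text
7.3 [502.7  33.6 210.3] jaw 39.55 F [-1.3 -1.3  0.2] M [-0.263 -0.007  0.351] e [ 0.402 -0.089] gap 14.0
```

jog_arm(moves=[[[0, 0, 0, 0, 0, -1], [0, 0, 0, 0, 0, -1]]])

```text
clock: 7.5
eef_pos: [502.7, 33.6, 210.3]
eef_rot: [-2.329, 1.569, -1.676]
wrist_force: [0.3, -1.5, 0.4]
finger_gap: 14.2
```

```bash
python3 r.py
```

```text
7.5 [502.7  33.6 210.3] jaw 37.36 F [ 0.3 -1.5  0.4] M [-0.255 -0.033  0.253] e [ 0.404 -0.089] gap 14.2
```

jog_arm(moves=[[[0, 0, 0, 0, 0, -1], [0, 0, 0, 0, 0, -1]]])

```text
clock: 7.7
eef_pos: [502.7, 33.6, 210.3]
eef_rot: [-2.289, 1.569, -1.675]
wrist_force: [-0.4, -1.7, 0.3]
finger_gap: 14.1
```

```bash
python3 r.py
```

```text
7.7 [502.7  33.6 210.3] jaw 35.18 F [-0.4 -1.7  0.3] M [-0.278  0.046  0.27 ] e [ 0.41  -0.089] gap 14.1
```

jog_arm(moves=[[[0, 0, 0, 0, 0, -1], [0, 0, 0, 0, 0, -1]]])

```text
clock: 7.9
eef_pos: [502.7, 33.6, 210.3]
eef_rot: [-2.328, 1.569, -1.752]
wrist_force: [-0.2, -2.2, 0.0]
finger_gap: 14.1
```

```bash
python3 r.py
```

```text
7.9 [502.7  33.6 210.3] jaw 33.0 F [-0.2 -2.2  0. ] M [-0.265  0.022  0.335] e [ 0.412 -0.088] gap 14.1
```

jog_arm(moves=[[[0, 0, 0, 0, 0, -1], [0, 0, 0, 0, 0, -1]]])

```text
clock: 8.1
eef_pos: [502.7, 33.6, 210.3]
eef_rot: [-2.292, 1.569, -1.755]
wrist_force: [-0.7, -1.6, 0.9]
finger_gap: 14.3
```

```bash
python3 r.py
```

```text
8.1 [502.7  33.6 210.3] jaw 30.82 F [-0.7 -1.6  0.9] M [-0.285  0.025  0.298] e [ 0.394 -0.07 ] gap 14.3
```

jog_arm(moves=[[[0, 0, 0, 0, 0, -1], [0, 0, 0, 0, 0, -1]]])

```text
clock: 8.3
eef_pos: [502.7, 33.6, 210.3]
eef_rot: [-2.29, 1.569, -1.79]
wrist_force: [-0.4, -1.6, -0.9]
finger_gap: 14.4
```

```bash
python3 r.py
```

```text
8.3 [502.7  33.6 210.3] jaw 28.64 F [-0.4 -1.6 -0.9] M [-0.28   0.014  0.338] e [ 0.379 -0.046] gap 14.4
```

jog_arm(moves=[[[0, 0, 0, 0, 0, -1], [0, 0, 0, 0, 0, -1]]])

```text
clock: 8.5
eef_pos: [502.7, 33.6, 210.3]
eef_rot: [-2.331, 1.569, -1.869]
wrist_force: [-0.6, -1.0, 0.1]
finger_gap: 14.0
```

```bash
python3 r.py; python3 - <<'E'
from h import *
print([manip.read_state()['moment'][2].round(3) for _ in range(4)])
a,d=manip.camera('side');cv2.imwrite('pics/s1.png',cv2.resize(a[170:270,190:320],None,fx=6,fy=6,interpolation=cv2.INTER_CUBIC))
E
python3 r.py
```

```text
8.5 [502.7  33.6 210.3] jaw 26.46 F [-0.6 -1.   0.1] M [-0.28  -0.006  0.414] e [ 0.362 -0.019] gap 14.0
[np.float64(0.414), np.float64(0.414), np.float64(0.414), np.float64(0.414)]
8.55 [502.7  33.6 210.3] jaw 26.4 F [-0.9 -0.2  0.5] M [-0.281 -0.03   0.301] e [ 0.441 -0.02 ] gap 14.1
```

jog_arm(moves=[[[0, 0, 0, 0, 0, -1], [0, 0, 0, 0, 0, -1]]])

```text
clock: 8.75
eef_pos: [502.7, 33.6, 210.3]
eef_rot: [-2.316, 1.569, -1.892]
wrist_force: [-0.4, -1.2, -0.2]
finger_gap: 14.2
```

```bash
python3 r.py;python3 - <<'E'
from h import *
a,d=manip.camera('side');cv2.imwrite('pics/s1.png',cv2.resize(a[170:270,190:320],None,fx=6,fy=6,interpolation=cv2.INTER_CUBIC))
E
python3 r.py
```

```text
8.75 [502.7  33.6 210.3] jaw 24.27 F [-0.4 -1.2 -0.2] M [-0.276 -0.034  0.415] e [0.342 0.011] gap 14.2
8.8 [502.7  33.6 210.3] jaw 24.21 F [-1.4 -1.6  0.3] M [-0.307  0.023  0.29 ] e [0.421 0.023] gap 13.9
```

View pics/s1.png

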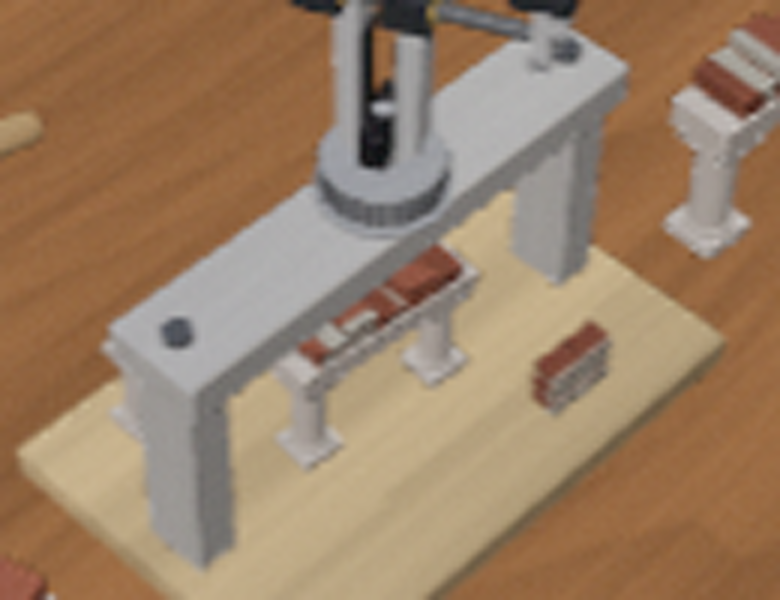

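By all estimates the pad presses within range: 13–17 N from angle past contact and about 8.5 N from torque. I'll hold briefly, release the bar, and go down to the ring.

jog_arm(moves=[[[0, 0, 0, 0, 0, 0], [0, 0, 0, 0, 0, 0], [0, 0, 0, 0, 0, 0], [0, 0, 0, 0, 0, 0]]])

```text
clock: 9.2
eef_pos: [502.7, 33.6, 210.3]
eef_rot: [-2.34, 1.569, -1.918]
wrist_force: [-0.2, -0.5, 0.3]
finger_gap: 13.8
```

jog_arm(moves=[[[0, 0, 0, 0, 0, 0], [0, 0, 0, 0, 0, 0], [0, 0, 0, 0, 0, 0], [0, 0, 0, 0, 0, 0], [0, 0, 0, 0, 0, 0]]], gripper=1, squeeze=20)

```text
clock: 9.7
eef_pos: [502.9, 34.0, 210.3]
eef_rot: [-2.243, 1.57, -1.821]
wrist_force: [0.8, -0.5, 0.1]
finger_gap: 50.9
```

jog_arm(moves=[[[0, 0, 0, 0, 0, 0], [0, 0, 0, 0, 0, 0], [0, 0, 0, 0, 0, 0], [0, 0, 0, 0, 0, 0], [0, 0, 0, 0, 0, 0]]])

```text
clock: 10.2
eef_pos: [502.9, 34.1, 210.3]
eef_rot: [-1.994, 1.57, -1.572]
wrist_force: [-0.4, 0.3, 0.1]
finger_gap: 90.7
```

```bash
python3 -c "
from h import *
st()"
```

```text
t 10.2 pos [502.9  34.1 210.3] jaw 24.16 x [-0. -0. -1.] F [-0.44  0.26  0.09] M [-0.04  -0.128 -0.009] gap 90.7 q6 -0.426
```

jog_arm(moves=[[[-0.3, -0.2, -8, 0, 0, 0], [0, 0, -8, 0, 0, 0], [0, 0, 0, 0, 0, 0]]])

```text
clock: 10.5
eef_pos: [502.4, 33.8, 192.7]
eef_rot: [-2.519, 1.57, -2.097]
wrist_force: [0.3, -0.2, -0.6]
finger_gap: 94.0
```

```bash
python3 -c "
from h import *
st()
p=manip.camera_params('wrist');a,_=manip.camera('wrist');cv2.imwrite('pics/w3.png',a)"
```

```text
t 10.5 pos [502.4  33.8 192.7] jaw 24.15 x [-0. -0. -1.] F [ 0.32 -0.19 -0.59] M [-0.028 -0.138  0.025] gap 94.0 q6 -0.427
```

View pics/w3.png

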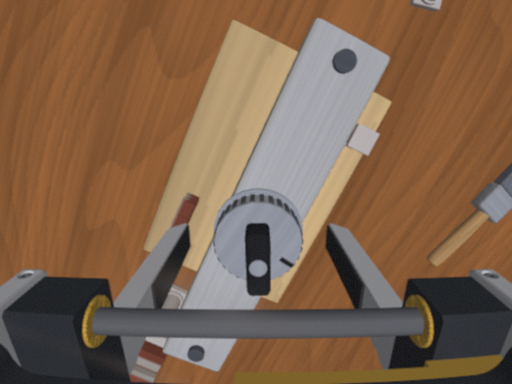

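The index mark is at (287,262), and the bar stayed in line with the jaws at (258,258). I'll lower a little and grip the ring.

jog_arm(moves=[[[0, 0, -2, 0, 0, 0], [0, 0, 0, 0, 0, 0], [0, 0, 0, 0, 0, 0], [0, 0, 0, 0, 0, 0], [0, 0, 0, 0, 0, 0]]], gripper=0.1, squeeze=25)

```text
clock: 11.05
eef_pos: [502.7, 33.8, 191.4]
eef_rot: [-1.279, 1.57, -0.857]
wrist_force: [-10.8, -5.5, 3.3]
finger_gap: 57.9
```

jog_arm(moves=[[[0, 0, 0, 0, 0, 0], [0, 0, 0, 0, 0, 0], [0, 0, 0, 0, 0, 0]]])

```text
clock: 11.35
eef_pos: [502.6, 33.8, 191.4]
eef_rot: [-1.443, 1.57, -1.022]
wrist_force: [-0.5, -0.1, -0.5]
finger_gap: 57.3
```

```bash
python3 r.py
```

```text
11.35 [502.6  33.8 191.4] jaw 24.15 F [-0.5 -0.1 -0.5] M [-0.028 -0.026 -0.013] e [0.101 0.014] gap 57.3
```

jog_arm(moves=[[[0, 0, 0, 0, 0, -3], [0, 0, 0, 0, 0, -3], [0, 0, 0, 0, 0, -3]]])

```text
clock: 11.65
eef_pos: [502.6, 33.8, 191.4]
eef_rot: [-1.41, 1.57, -1.149]
wrist_force: [-1.1, -0.9, -0.6]
finger_gap: 57.3
```

```bash
python3 r.py
```

```text
11.65 [502.6  33.8 191.4] jaw 14.94 F [-1.1 -0.9 -0.6] M [-0.111 -0.096  0.144] e [-0.017 -1.005] gap 57.3
```

jog_arm(moves=[[[0, 0, 0, 0, 0, -4], [0, 0, 0, 0, 0, -4], [0, 0, 0, 0, 0, -4], [0, 0, 0, 0, 0, -4], [0, 0, 0, 0, 0, -4]]])

```text
clock: 12.15
eef_pos: [502.6, 33.8, 191.4]
eef_rot: [-1.434, 1.57, -1.535]
wrist_force: [-0.9, -0.4, 0.8]
finger_gap: 57.1
```

```bash
python3 r.py
```

```text
12.15 [502.6  33.8 191.4] jaw -5.81 F [-0.9 -0.4  0.8] M [-0.129 -0.003  0.159] e [-0.021 -1.351] gap 57.1
```

jog_arm(moves=[[[0, 0, 0, 0, 0, -4], [0, 0, 0, 0, 0, -4], [0, 0, 0, 0, 0, -3], [0, 0, 0, 0, 0, -3]]])

```text
clock: 12.55
eef_pos: [502.7, 33.8, 191.4]
eef_rot: [-1.33, 1.569, -1.686]
wrist_force: [-0.9, -0.9, 0.0]
finger_gap: 57.4
```

```bash
python3 r.py
```

```text
12.55 [502.7  33.8 191.4] jaw -20.4 F [-0.9 -0.9  0. ] M [-0.061  0.005  0.159] e [-0.017 -0.957] gap 57.4
```

jog_arm(moves=[[[0, 0, 0, 0, 0, -2], [0, 0, 0, 0, 0, -2], [0, 0, 0, 0, 0, -2]]])

```text
clock: 12.85
eef_pos: [502.7, 33.8, 191.4]
eef_rot: [-1.26, 1.569, -1.725]
wrist_force: [-0.4, -0.1, -0.3]
finger_gap: 57.3
```

```bash
python3 r.py
```

```text
12.85 [502.7  33.8 191.4] jaw -26.66 F [-0.4 -0.1 -0.3] M [-0.064  0.078  0.197] e [-0.012 -0.588] gap 57.3
```

Turned 50.8° so far. Smaller steps now, watching for the stop.

jog_arm(moves=[[[0, 0, 0, 0, 0, -1.5], [0, 0, 0, 0, 0, -1.5], [0, 0, 0, 0, 0, -1.5]]])

```text
clock: 13.15
eef_pos: [502.7, 33.8, 191.4]
eef_rot: [-1.23, 1.569, -1.778]
wrist_force: [-0.7, 0.2, -1.4]
finger_gap: 57.7
```

```bash
python3 r.py
```

```text
13.15 [502.7  33.8 191.4] jaw -31.42 F [-0.7  0.2 -1.4] M [-0.145  0.057  0.103] e [ 0.012 -0.433] gap 57.7
```

jog_arm(moves=[[[0, 0, 0, 0, 0, -1.5], [0, 0, 0, 0, 0, -1.5], [0, 0, 0, 0, 0, -1.5]]])

```text
clock: 13.45
eef_pos: [502.7, 33.7, 191.4]
eef_rot: [-1.252, 1.569, -1.885]
wrist_force: [0.4, -0.6, 0.4]
finger_gap: 57.4
```

```bash
python3 r.py
```

```text
13.45 [502.7  33.7 191.4] jaw -36.28 F [ 0.4 -0.6  0.4] M [-0.116  0.048  0.143] e [ 0.016 -0.443] gap 57.4
```

jog_arm(moves=[[[0, 0, 0, 0, 0, -1.5], [0, 0, 0, 0, 0, -1.5], [0, 0, 0, 0, 0, -1.5]]])

```text
clock: 13.75
eef_pos: [502.7, 33.8, 191.4]
eef_rot: [-1.233, 1.569, -1.952]
wrist_force: [-0.6, -0.7, -0.1]
finger_gap: 57.4
```

```bash
python3 r.py
```

```text
13.75 [502.7  33.8 191.4] jaw -41.18 F [-0.6 -0.7 -0.1] M [-0.109  0.06   0.143] e [ 0.026 -0.439] gap 57.4
```

jog_arm(moves=[[[0, 0, 0, 0, 0, -1.5], [0, 0, 0, 0, 0, -1.5], [0, 0, 0, 0, 0, -1.5]]])

```text
clock: 14.05
eef_pos: [502.7, 33.7, 191.4]
eef_rot: [-1.22, 1.569, -2.025]
wrist_force: [-0.6, -0.1, -0.4]
finger_gap: 57.5
```

```bash
python3 r.py
```

```text
14.05 [502.7  33.7 191.4] jaw -46.09 F [-0.6 -0.1 -0.4] M [-0.097  0.08   0.117] e [ 0.039 -0.439] gap 57.5
```

jog_arm(moves=[[[0, 0, 0, 0, 0, -1.5], [0, 0, 0, 0, 0, -1.5], [0, 0, 0, 0, 0, -1.5]]])

```text
clock: 14.35
eef_pos: [503.2, 34.1, 191.5]
eef_rot: [-0.385, 1.569, -1.272]
wrist_force: [5.3, 3.4, -2.3]
finger_gap: 57.6
```

```bash
python3 r.py
```

```text
14.35 [503.2  34.1 191.5] jaw -50.86 F [ 5.3  3.4 -2.3] M [ 0.703 -0.953  0.97 ] e [-1.734  0.483] gap 57.6
```

jog_arm(moves=[[[0, 0, 0, 0, 0, -1.5], [0, 0, 0, 0, 0, -1.5], [0, 0, 0, 0, 0, -1.5]]])

```text
clock: 14.65
eef_pos: [503.4, 34.2, 191.7]
eef_rot: [-0.075, 1.569, -1.047]
wrist_force: [5.3, 2.3, -1.9]
finger_gap: 57.0
```

```bash
python3 r.py
```

```text
14.65 [503.4  34.2 191.7] jaw -55.72 F [ 5.3  2.3 -1.9] M [ 0.409 -0.739  0.955] e [-1.693  0.268] gap 57.0
```

The moment jumped to 0.97 N m after about 73° and the fingers then slipped, so the ring is at its stop. I'll release.

jog_arm(moves=[[[0, 0, 0, 0, 0, 0], [0, 0, 0, 0, 0, 0], [0, 0, 0, 0, 0, 0], [0, 0, 0, 0, 0, 0], [0, 0, 0, 0, 0, 0]]], gripper=1)

```text
clock: 15.15
eef_pos: [503.2, 34.0, 191.7]
eef_rot: [-0.346, 1.57, -1.322]
wrist_force: [0.3, 0.3, -0.5]
finger_gap: 92.7
```

jog_arm(moves=[[[0, 0, 5, 0, 0, 0], [0, 0, 15, 0, 0, 0], [0, 0, 25, 0, 0, 0], [0, 0, 25, 0, 0, 0], [0, 0, 0, 0, 0, 0]]])

```text
clock: 15.65
eef_pos: [502.6, 34.0, 265.1]
eef_rot: [-1.259, 1.569, -2.236]
wrist_force: [-0.1, 0.4, -1.0]
finger_gap: 94.2
```

```bash
python3 -c "
from h import *
st()
p=manip.camera_params('wrist');np.save('p4.npy',p);a,_=manip.camera('wrist');cv2.imwrite('pics/w4.png',a)
b,_=manip.camera('side');cv2.imwrite('pics/s2.png',cv2.resize(b[150:290,170:330],None,fx=4,fy=4,interpolation=cv2.INTER_CUBIC))"
```

```text
t 15.65 pos [502.6  34.  265.1] jaw -55.97 x [-0.001 -0.001 -1.   ] F [-0.11  0.44 -0.97] M [-0.027 -0.091 -0.01 ] gap 94.2 q6 0.972
```

View pics/w4.png

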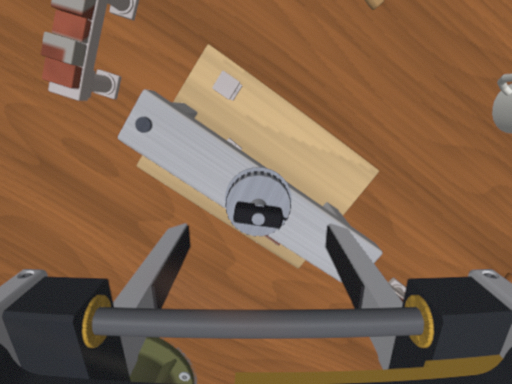

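View pics/s2.png

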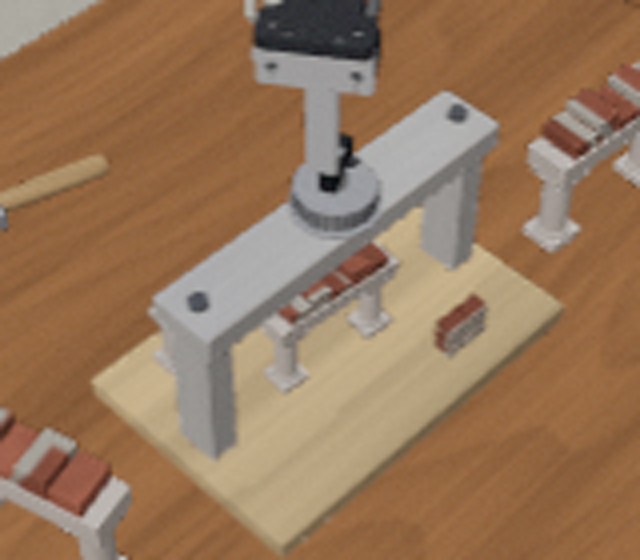

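The gateway is upright under the beam, and the bar in the wrist view runs from (236,209) to (283,219). I'll check the bar angle against where I left it (-65.8°).

```bash
python3 - <<'E'
from h import *
p=np.load('p4.npy',allow_pickle=True).item();a=cv2.imread('pics/w4.png')
v=a.max(2);m=np.zeros_like(v);m[195:235,228:292]=(v[195:235,228:292]<60)
n,l,s,c=cv2.connectedComponentsWithStats(m);i=1+s[1:,4].argmax()
cs,_=cv2.findContours((l==i).astype(np.uint8),cv2.RETR_EXTERNAL,cv2.CHAIN_APPROX_NONE)
r=cv2.minAreaRect(ray(p,cs[0].reshape(-1,2),214)[:,:2].astype(np.float32));b=cv2.boxPoints(r);print(r)
e=[b[1]-b[0],b[2]-b[1]];e=max(e,key=np.linalg.norm);print('bar yaw',np.degrees(np.arctan2(e[1],e[0])))
P=cv2.fitLine(ray(p,np.argwhere(l==i)[:,::-1],214)[:,:2].astype(np.float32),cv2.DIST_L2,0,.01,.01).ravel();print(np.degrees(np.arctan2(P[1],P[0])))
# ring mark before release (w3): bearing from axis at that time
E
cat pics/w4.png >/dev/null; python3 - <<'E'
import cv2
a=cv2.imread('pics/w4.png')[160:240,215:305]
cv2.imwrite('pics/w4c.png',cv2.resize(a,None,fx=6,fy=6,interpolation=cv2.INTER_CUBIC))
E
```

```text
((506.2960510253906, 35.02140808105469), (17.01295280456543, 39.415306091308594), 25.493797302246094)
bar yaw -64.506165
-65.179016
```

View pics/w4c.png

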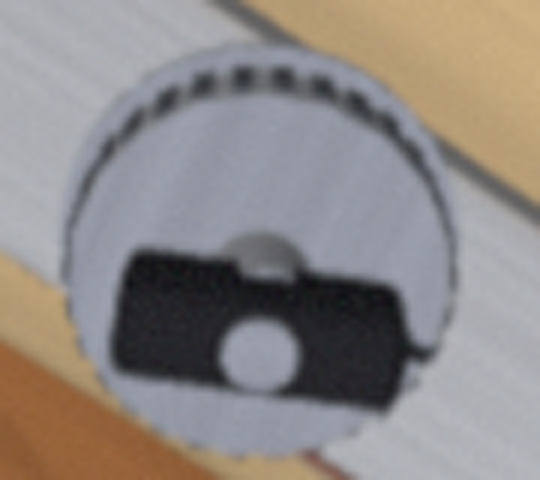

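The bar yaw is unchanged (-65° against -65.8°). The mark moved back about 10° relative to the jaws, so the ring turned about 70–73° and then the jaws slipped at the stop. The arm is clear, so I'm handing in.

```bash
python3 -c "
from cell import manip
print(manip.sign_off())"
```

```text
the job is handed in; nothing more can be done
None
```

The job is handed in: the pad is pressing on the gateway, the lock ring is tight at its stop, and the arm is clear of everything. No verdict came back, and the push force is an estimate because I could not measure it directly.

- **Bar knob:** I turned it about 45° clockwise in equal small steps, stopping about 8° after first contact. Two estimates of the push disagree somewhat. Extra torque gives about 8.5 N, and the angle turned past contact gives 13–17 N. Both lie within 5–22 N.
- **Lock ring:** I turned it about 73° clockwise. The moment then jumped from 0.14 to 0.97 N m and the jaws slipped on the ring, which shows it reached the stop. The index mark in the last image roughly agrees (about 70°).
- **Last checks:** The bar was still at the angle I left it, about -65° measured against -65.8°. The gateway looked upright, the nearby column and bricks looked undisturbed, and the gripper was open about 75 mm above where it gripped the ring, with near-zero wrist force. It took about 16 s of the 64 s allowed.

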